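# Let the used coffee capsule into the lever-lid caddy

## Robot

A 6-joint arm with a two-finger parallel gripper is mounted at the origin on the work surface. World frame = base frame: x ahead of the robot, y to its left, z up, the work surface at z = 0. Lengths are in m, angles in rad, forces in N, time in s.
With the tool pointing down it reaches from about 0.35 to 0.975 m from the base axis. Payload 4.9 kg.
Tool frame: the origin (TCP) lies between the finger pads; the fingertips stand 22 mm ahead of it and the grasp point (between the pads) lies 3 mm ahead of it; z points along the fingers, y is the line along which they close (so a half turn about z gives the same grasp; the last joint's range is limited). The gripper opens to 85 mm and grips with 20 to 120 N. Pads are 22 mm wide; open, the fingers measure 114 mm over their backs; the gripper's body (76 mm by 85 mm) begins 54 mm behind the grasp point. The pads swing forward as they close: fully open they stand 13 mm farther back than shut.
Start: joints at [1.062, 0.053, 1.613, -0, 1.476, -0.119], TCP at [0.237, 0.578, 0.253] pointing down, gripper open.
Joint ranges: [-3.01, 3.01], [-1.01, 2.22], [0.06, 2.58], [-1.02, 4.17], [0.09, 2.62], [-3.14, 3.14]. Speed limits (rad/s): [2.57, 2.57, 3.14, 3.14, 3.14, 3.14].

## Interface

Orientations are given as a unit quaternion [w, x, y, z].
In Python, from plant import state, grab_frame, get_calibration, job_done, recognise, regions_of gives the robot as it stands.
- The arm moves only by the tool apply_moves, never from a script. Its argument "targets" is a list of rows, each an object with "translation": the shift along the tool's x, y, z normalised to -1 to 1, where 1 is 100 mm, a list of three; "twist": the turn about the tool's z normalised to -1 to 1, where 1 is 0.1 rad; "hand": the opening, from 0 (shut) to 1 (fully open). A call has 1 to 8 rows; each row shifts and turns the commanded pose from where the row before left it, along the tool's axes as they then stand; what a row does not reach is not made up. A row lasts 1/10 s, in which the tool goes at most 50 mm and 8.59 degrees, less where a joint would pass 70% of its speed; a pose out of reach is approached as far as the arm can. A call with a number of a shift or a turn outside -1 to 1 is refused whole. A call with a gripper value outside its range is refused whole. The fingers move at their own pace and stop on an object; the grip force is fixed at half the most. Time passes only in rows, so rows that do not move let the fingers close. It gives the time, the measured TCP pose, the force, the opening and the grip force at its end, in the units of the state.
- state(): the state, without advancing time (a new reading comes with each control period).
- grab_frame(name): name is "scene" or "side" or "wrist"; returns the picture (400x640x3 uint8, red, green, blue); there is no depth.
- get_calibration(name): a dict with "camera_matrix" (3x3 intrinsics, pixels), "pose" (4x4, takes a point from camera to world coordinates). Camera axes: x right, y up, looking along -z (the intrinsics and any distortion apply to the point x, -y, -z); pixel columns grow to the right and rows downward; lengths in m; the calibration is good to about 2 mm. A picture is of the moment at which its call begins: read the wrist's pose just before it. get_calibration takes no time and is no camera call; for the wrist camera it gives the pose at the moment of the call.
- job_done(): hands the job in; it is judged then, once.
Trained networks look in the newest picture that a camera, given by its name, has taken for a name from the list of things; names that differ only in an ending like _2 or _b are one class to them, and where a whole thing is asked for, a point or a joint stands for the part that bears it (a point fixed in the world has none). Each returns a list of dicts, best first, with "score" (0 to 1); they miss things now and then, are a little off and sometimes report something else, mostly with a low value. They report only what shows in the picture. A call takes as long as a camera call. They do not tell look-alikes from the thing itself.
- recognise(camera, query): "point" ([x, y, z] in m, in world coordinates, good to about 4 mm: the middle of the surface that is visible of it).
- regions_of(camera, query): "pixels" (400x640 bool, what is visible of it).
The state is a dict: "time": time; "joint_pos": joint angles; "joint_vel": joint speeds; "joint_efforts": joint torques, N m; "tool_pos": TCP position; "tool_rot": TCP orientation; "contact_force": force on the tool from outside, world axes, zero at the start; "ft_torque": the same for the moment, N m; "gripper_width": opening from 0.0 (shut) to 1.0 (fully open); "grasp_force": force on a finger pad.
Only numpy, scipy, OpenCV 4.12 (cv2) and the standard library are available. Lean on these libraries where they do the work, as an engineer would, in place of code of your own. Each camera call takes 0.05 s, during which the arm holds its last target. There are 200 camera calls.

## Task

A used coffee capsule waits on the chute of the blue waste caddy, held back by the closed lid. With the fingertips, press the caddy's orange front lever all the way down so that the lid stands fully open, keep it down until the capsule has rolled in, then ease the lever back up slowly so that the lid comes down shut without slamming. Do not touch the lid or the capsule, and leave the tumbler, mug and tin where they stand.

Things in the scene. Friction and masses are not known exactly. Their poses are not given: they have to be found in the camera images.
- caddy: Dark-blue waste caddy standing fixed on the table: open bin 140 (x) by 150 (y) by 125 mm high, walls 4 mm. Origin: centre of its underside, on the table; x points from the lever side to the lid-hinge side, y to the side with the chute, z up. The lever sticks out of the -x side.
- chute_end (a point): Lower end, on the floor, of the aluminium chute that leads over the bin's +y rim (caddy frame x -35, y 79, z 128 mm), axes as the caddy's. The chute climbs from here 125 mm towards +y at 14 degrees; 47 mm wide, side walls 24 mm high, its top 185 mm above the table.
- caddy_lid (a joint): Opening angle of the blue lid, rad: 0 shut, 1.125 fully open at its stop. Linked to the lever: lid angle = 2.5 x lever angle. Let go, lid and lever return by weight and spring and the lid slams. Falling faster than 2.5 rad/s at any moment is a slam (about 80 mm/s at the lever pad); rising at 20 to 30 mm/s at the pad is gentle.
- lid_edge (a point): Middle of the top of the lid's free edge. The lid is a blue cover with wooden inlay, 146 by 158 by 31 mm, hinged along y at the caddy's +x rim (caddy frame x 70, z 125 mm). Shut, this point is at caddy frame x -73, z 157 mm; it rises up and back to about x +37, z 268 mm when fully open.
- caddy_lever (a joint): Angle of the front lever, rad: 0 up (lid shut), 0.45 fully down at its stop (lid fully open). It pivots along y at caddy frame x -79, z 85 mm and springs up against the finger; pressing takes about 4 to 9 N straight down on the pad.
- lever_pad (a point): Centre of the top of the orange pad at the lever's end; pad 46 mm along caddy x, 44 mm along y. Moves with the lever: caddy frame x -159, y 0, z 107 mm when up; x -161, z 70 mm when fully down. Slopes 12 degrees up towards -x when up, 14 down when pressed. The shut lid's edge is 86 mm from it: keep a wide gripper's long side along caddy y.
- capsule: Used coffee capsule, a copper-coloured cylinder 32 mm in diameter, 34 mm long, lying on the chute against the side of the lid. Origin at its middle, own x along its axis. When the lid opens it rolls by itself into the bin within about a second.
- caddy_in (a point): Centre of the bin's inner floor, 4 mm above the table, axes as the caddy's.
- tumbler: Drinking glass, 68 mm wide, 85 mm high, loose bystander. Origin: centre of its underside.
- mug: Brass mug, 76 mm wide, 75 mm high with a side handle, loose bystander. Origin: centre of its underside.
- tin: Dark steel storage tin with a wooden cap, 72 mm wide, 90 mm high, loose bystander. Origin: centre of its underside.
Not all that is in view belongs to the job. Of the things that look like the capsule, the largest one is meant.

How it is judged:
On the way:
1. the lid is held fully open (over 1.0 rad) by the fingers on the lever (value of joint caddy_lid above 1 rad and contact force between the fingers and caddy_lever above 0.5 N), for 0.3 s.
At the end, for the whole second after the job is handed in: The capsule lies at rest inside the bin (its middle within the walls and less than 70 mm above the inner floor), the lid is shut (below 0.04 rad), and tumbler, mug and tin are within 15 mm of where they stood (value of joint caddy_lid below 0.04 rad and linear speed of capsule below 0.05 m/s and x of capsule in the frame of caddy_in between -0.07 and 0.07 m and y of capsule in the frame of caddy_in between -0.075 and 0.075 m and z of capsule in the frame of caddy_in below 0.07 m and distance of each of tumbler, mug, tin from where it was at the start of the episode below 0.015 m); the robot touches nothing.
It fails at once if the lid slams: it falls faster than 2.5 rad/s (velocity of joint caddy_lid below -2.5 rad/s).
It fails at once if the robot touches the lid (contact force between any of the fingers, the arm and caddy_lid above 0.5 N).
It fails at once if the robot touches the capsule (contact force between any of the fingers, the arm and capsule above 0.3 N).
It fails at once if the tumbler, mug or tin is moved more than 15 mm, lifted or tipped (distance of any of tumbler, mug, tin from where it was at the start of the episode above 0.015 m or angle between any of tumbler, mug, tin's own z axis and vertical above 0.2 rad).
It also fails if it takes over 40 s, if anything falls off the work surface, if the arm or the gripper's body presses on something with over 40 N, if the wrist force passes 120 N, or if a joint passes its speed limit or range.

## Working session

There is one attempt and no reset: what is moved stays moved. The work goes in short steps, Python scripts to look and compute and a tool call to move; the robot and the scene stay as the last step left them, time stands still between calls to the robot, and variables do not carry over. Pictures are saved under pics/ and viewed, at most 10 in all, crops included, and the job is handed in when it is done.

Besides the shell and the picture viewer there is one more tool, called after ">>>" as name(argument=value, ...), one argument or row to a line, values as JSON. apply_moves: Moves the arm, as the interface text tells. Its arguments: {"type":"object","properties":{"targets":{"type":"array"}},"required":["targets"]}

```bash
mkdir -p pics
python3 - <<'E'
from plant import *
import cv2,numpy as np
s=state();print(s['time'],s['tool_pos'],s['tool_rot'],s['contact_force'])
ims=[]
for c in ['scene','side']:
    im=grab_frame(c);cv2.imwrite(f'pics/{c}.png',im[:,:,::-1])
    for q in ['lever_pad','caddy','caddy_lid','capsule','chute_end','tumbler','mug','tin']:
        try:
            for r in recognise(c,q)[:3]: print(c,q,np.round(r['point'],3),round(r['score'],2))
        except Exception as e: print(q,e)
E
```

```text
0.0 [0.23722898 0.57761883 0.25207599] [-3.09125458e-04  1.93664422e-01  9.81067325e-01 -9.48602642e-04] [-0.63369329  0.46366649  0.37650675]
scene lever_pad [0.493 0.111 0.11 ] 0.81
scene lever_pad [0.675 0.056 0.15 ] 0.52
scene caddy [0.672 0.058 0.144] 0.65
scene caddy_lid [0.65  0.043 0.158] 0.84
scene capsule [0.65  0.145 0.163] 0.62
scene capsule [0.772 0.248 0.019] 0.62
scene capsule [0.77  0.172 0.018] 0.51
scene tumbler [0.566 0.264 0.034] 0.79
scene tumbler [0.678 0.056 0.155] 0.43
scene mug [ 0.429 -0.033  0.056] 0.64
scene tin [ 0.548 -0.09   0.064] 0.94
side lever_pad [0.5   0.104 0.106] 0.91
side caddy [0.634 0.103 0.156] 0.82
side caddy_lid [0.628 0.065 0.156] 0.73
side capsule [0.64  0.154 0.161] 0.75
side capsule [0.765 0.183 0.021] 0.48
side capsule [0.76  0.257 0.026] 0.46
side chute_end [0.634 0.099 0.16 ] 0.87
side tumbler [0.563 0.25  0.046] 0.78
side tumbler [0.628 0.099 0.156] 0.34
side mug [ 0.416 -0.026  0.048] 0.9
side tin [ 0.514 -0.061  0.075] 0.97
```

View pics/scene.png

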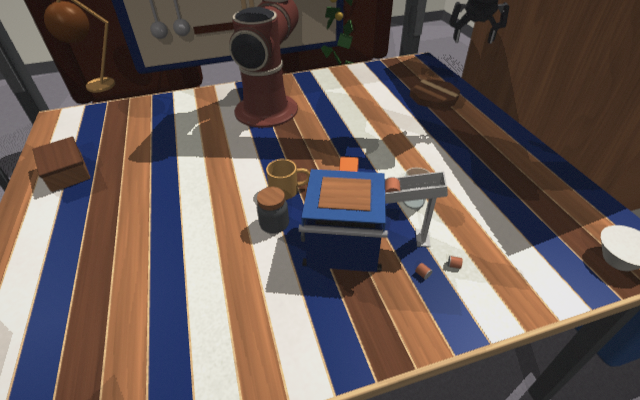

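View pics/side.png

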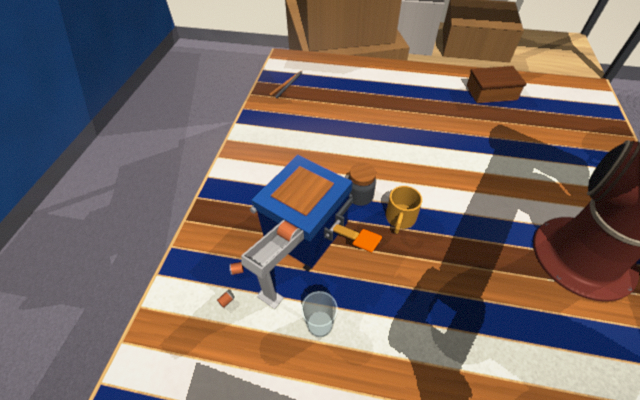

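Run:
```python
from plant import *
import numpy as np,cv2
for c in ['scene','side']:
    grab_frame(c);cal=get_calibration(c);K=np.array(cal['camera_matrix']);T=np.array(cal['pose']);print(c,K.tolist(),np.round(T,3).tolist(),[k for k in cal])
    r=regions_of(c,'lever_pad')[0];m=r['pixels'].astype(np.uint8)
    def at(u,v,z):
        d=T[:3,:3]@(np.linalg.inv(K)@[u,v,1]*[1,-1,-1]);return np.round(T[:3,3]+d*(z-T[2,3])/d[2],3)
    ys,xs=np.nonzero(m);print(r['score'],m.sum(),xs.mean(),ys.mean(),at(xs.mean(),ys.mean(),.107))
    b=cv2.boxPoints(cv2.minAreaRect(np.c_[xs,ys].astype(np.float32)));print([ (p.round().tolist(),at(*p,.107).tolist()) for p in b])
    r=regions_of(c,'caddy_lid')[0];m=r['pixels'].astype(np.uint8)
    ct=max(cv2.findContours(m,0,2)[0],key=cv2.contourArea);a=cv2.approxPolyDP(ct,6,True)[:,0]
    print([(p.tolist(),at(*p,.157).tolist()) for p in a])
```

```text
scene [[392.089654393115, 0.0, 318.66619220537], [0.0, 392.089654393115, 193.1233291403112], [0.0, 0.0, 1.0]] [[0.296, -0.642, 0.707, 1.176], [0.955, 0.213, -0.206, -0.163], [-0.018, 0.737, 0.676, 0.69], [0.0, 0.0, 0.0, 1.0]] ['camera_matrix', 'pose']
0.76 194 348.6546391752577 164.3298969072165 [0.491 0.113 0.107]
[([340.0, 159.0], [0.465, 0.1, 0.107]), ([357.0, 159.0], [0.478, 0.139, 0.107]), ([357.0, 170.0], [0.518, 0.124, 0.107]), ([340.0, 170.0], [0.505, 0.086, 0.107])]
[([310, 172], [0.549, 0.002, 0.157]), ([303, 223], [0.687, -0.053, 0.157]), ([371, 222], [0.724, 0.068, 0.157]), ([384, 229], [0.748, 0.084, 0.157]), ([383, 173], [0.601, 0.148, 0.157])]
side [[363.10695609165, 0.0, 320.1909202994792], [0.0, 363.10695609165, 199.96754217578936], [0.0, 0.0, 1.0]] [[-0.981, 0.143, -0.131, 0.498], [-0.193, -0.776, 0.601, 0.514], [-0.016, 0.615, 0.789, 0.74], [0.0, 0.0, 0.0, 1.0]] ['camera_matrix', 'pose']
0.85 527 360.0132827324478 236.70018975332067 [0.505 0.111 0.107]
[([332.0, 232.0], [0.563, 0.11, 0.107]), ([340.0, 216.0], [0.553, 0.067, 0.107]), ([380.0, 236.0], [0.465, 0.101, 0.107]), ([372.0, 252.0], [0.477, 0.142, 0.107])]
[([296, 155], [0.674, -0.046, 0.157]), ([252, 202], [0.731, 0.1, 0.157]), ([310, 239], [0.596, 0.165, 0.157]), ([352, 182], [0.538, 0.011, 0.157])]
```

The scene picture shows the orange pad at (348,164), the mug at (282,178) on the side away from my approach, and the chute with the large capsule at (393,185). The side picture has the pad at (367,240).

Both cameras put the pad at about (0.492, 0.110, 0.107), with caddy yaw about -21°. The tool's y axis (67.7°) is already along caddy y. I'll move above the pad with the gripper shut.

>>> apply_moves(
  targets=[
    {"translation":[-0.3,-0.24,0],"twist":0,"hand":0},
    {"translation":[-0.3,-0.24,0],"twist":0,"hand":0},
    {"translation":[-0.3,-0.24,0],"twist":0,"hand":0},
    {"translation":[-0.3,-0.24,0],"twist":0,"hand":0},
    {"translation":[-0.3,-0.24,0],"twist":0,"hand":0},
    {"translation":[-0.3,-0.24,0],"twist":0,"hand":0},
    {"translation":[-0.3,-0.24,0],"twist":0,"hand":0},
    {"translation":[-0.3,-0.24,0],"twist":0,"hand":0},
  ],
)

```text
time: 2.0
tool_pos: [0.387, 0.3079, 0.2535]
tool_rot: [0.0, 0.194, 0.981, 0.0]
contact_force: [0.8, -0.5, 0.1]
gripper_width: 0.006
grasp_force: 0.0
```

>>> apply_moves(
  targets=[
    {"translation":[-0.3,-0.24,0],"twist":0,"hand":0},
    {"translation":[-0.3,-0.24,0],"twist":0,"hand":0},
    {"translation":[-0.3,-0.24,0],"twist":0,"hand":0},
    {"translation":[-0.3,-0.24,0],"twist":0,"hand":0},
    {"translation":[-0.2,-0.2,0],"twist":0,"hand":0},
    {"translation":[-0.2,-0.2,0.2],"twist":0,"hand":0},
    {"translation":[0,0,0.2],"twist":0,"hand":0},
    {"translation":[0,0,0],"twist":0,"hand":0},
  ],
)

```text
time: 2.8
tool_pos: [0.4813, 0.1218, 0.2102]
tool_rot: [-0.003, 0.194, 0.981, -0.001]
contact_force: [-0.6, 1.1, -0.4]
gripper_width: 0.002
grasp_force: 0.0
```

```bash
cat > h.py <<'E'
from plant import *
import numpy as np,cv2
def look(tag,goal=(.490,.111)):
    s=state();t=np.array(s['tool_pos']);w,x,y,z=s['tool_rot']
    from scipy.spatial.transform import Rotation as R
    M=R.from_quat([x,y,z,w]).as_matrix()
    print(s['time'],t.round(4),'f',s['contact_force'].round(2),'g',s['gripper_width'],'tip',(t+.022*M[:,2]).round(4),'goal in tool mm',(M.T@(np.r_[goal,t[2]]-t)*1e3).round(1),'yaw',np.degrees(np.arctan2(M[1,1],M[0,1])).round(1))
    for c in ['wrist','scene','side']:
        im=grab_frame(c);cv2.imwrite(f'pics/{tag}_{c}.png',im[:,:,::-1])
        for r in recognise(c,'lever_pad')[:1]: print(c,np.round(r['point'],3),round(r['score'],2))
    ims=[cv2.imread(f'pics/{tag}_{c}.png') for c in ['wrist','scene','side']]
    ims=[cv2.resize(ims[0],(400,250)),cv2.resize(ims[1][80:300,230:470],(400,366)),cv2.resize(ims[2][110:330,230:470],(400,366))]
    pan=np.vstack([np.hstack(ims[1:]),np.hstack([ims[0][:234],np.zeros((234,400,3),np.uint8)])])
    cv2.imwrite(f'pics/{tag}.png',pan)
E
python3 -c "
from h import *
look('a')"
```

```text
2.8 [0.4813 0.1218 0.2102] f [-0.57  1.07 -0.43] g 0.0024728556946013646 tip [0.4812 0.1218 0.1882] goal in tool mm [-12.2  -6.6  -0. ] yaw 67.6
wrist [0.489 0.11  0.108] 0.76
scene [0.491 0.114 0.109] 0.74
side [0.498 0.102 0.102] 0.63
```

View pics/a.png

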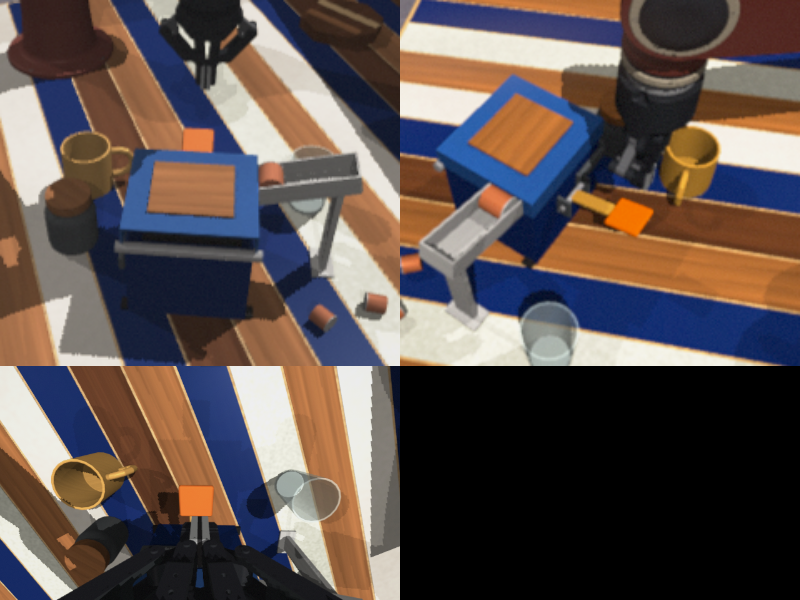

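The composite shows the shut fingertips just behind the pad, which is at (196,500) in the wrist panel and centred sideways; the mug and tumbler are clear. The wrist network reports the pad at (0.489, 0.110, 0.108), which agrees with the other cameras, so I'll descend.

>>> apply_moves(
  targets=[
    {"translation":[-0.08,-0.06,0.1],"twist":0,"hand":0},
    {"translation":[0,0,0.2],"twist":0,"hand":0},
    {"translation":[0,0,0.2],"twist":0,"hand":0},
    {"translation":[0,0,0.15],"twist":0,"hand":0},
    {"translation":[0,0,0.05],"twist":0,"hand":0},
    {"translation":[0,0,0],"twist":0,"hand":0},
  ],
)

```text
time: 3.7
tool_pos: [0.4875, 0.114, 0.1424]
tool_rot: [-0.001, 0.194, 0.981, -0.0]
contact_force: [0.4, -0.2, 0.2]
gripper_width: 0.001
grasp_force: 0.0
```

>>> apply_moves(
  targets=[
    {"translation":[0,0,0.05],"twist":0,"hand":0},
    {"translation":[0,0,0.05],"twist":0,"hand":0},
    {"translation":[0,0,0.05],"twist":0,"hand":0},
    {"translation":[0,0,0],"twist":0,"hand":0},
  ],
)

```text
time: 4.1
tool_pos: [0.4884, 0.1143, 0.1289]
tool_rot: [0.0, 0.194, 0.981, 0.0]
contact_force: [-0.9, 1.0, 4.9]
gripper_width: 0.002
grasp_force: 2.9
```

```bash
python3 -c "
from h import *
look('b')"
```

```text
4.1 [0.4884 0.1143 0.1289] f [-0.89  1.04  4.92] g 0.0024828052465261674 tip [0.4884 0.1143 0.1069] goal in tool mm [-2.7 -2.5 -0. ] yaw 67.7
wrist [0.477 0.115 0.108] 0.82
side [0.506 0.109 0.101] 0.56
```

View pics/b.png

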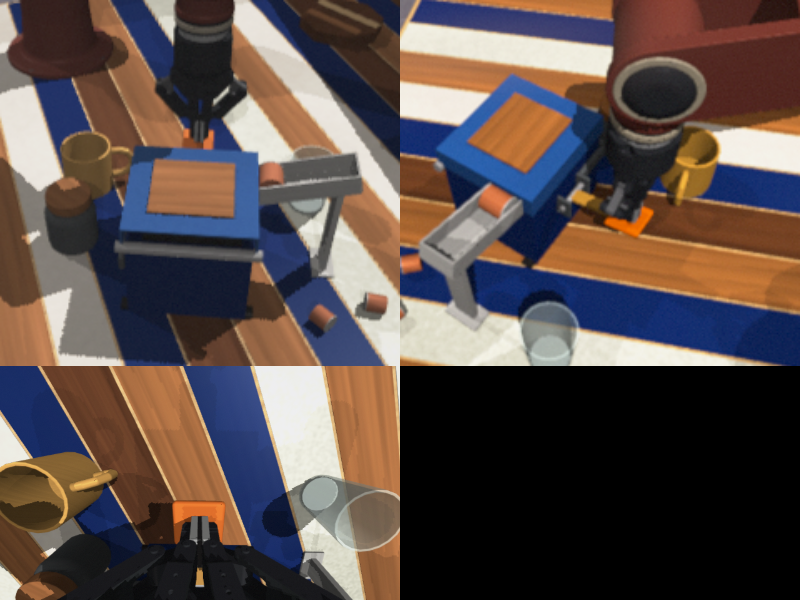

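The fingertips now rest on the pad, centred, with 4.9 N at tip height 0.107, as expected. I'll press down.

>>> apply_moves(
  targets=[
    {"translation":[0,0,0.05],"twist":0,"hand":0},
    {"translation":[0,0,0.05],"twist":0,"hand":0},
    {"translation":[0,0,0.05],"twist":0,"hand":0},
    {"translation":[0,0,0.05],"twist":0,"hand":0},
    {"translation":[0,0,0.05],"twist":0,"hand":0},
    {"translation":[0,0,0.05],"twist":0,"hand":0},
    {"translation":[0,0,0.03],"twist":0,"hand":0},
    {"translation":[0,0,0],"twist":0,"hand":0},
  ],
)

```text
time: 5.2
tool_pos: [0.4885, 0.1144, 0.0959]
tool_rot: [0.001, 0.194, 0.981, 0.0]
contact_force: [-1.0, 2.7, 6.0]
gripper_width: -0.001
grasp_force: 2.8
```

Tip at 0.074; a few more millimetres to reach the stop.

>>> apply_moves(
  targets=[
    {"translation":[0,0,0.02],"twist":0,"hand":0},
    {"translation":[0,0,0.02],"twist":0,"hand":0},
    {"translation":[0,0,0],"twist":0,"hand":0},
  ],
)

```text
time: 5.5
tool_pos: [0.4889, 0.1144, 0.0935]
tool_rot: [0.001, 0.194, 0.981, 0.0]
contact_force: [-3.9, 0.4, 12.4]
gripper_width: 0.002
grasp_force: 6.1
```

The force has jumped to 12.4 N, so the lever is at its stop. I'll hold it there.

>>> apply_moves(
  targets=[
    {"translation":[0,0,0],"twist":0,"hand":0},
    {"translation":[0,0,0],"twist":0,"hand":0},
    {"translation":[0,0,0],"twist":0,"hand":0},
    {"translation":[0,0,0],"twist":0,"hand":0},
    {"translation":[0,0,0],"twist":0,"hand":0},
    {"translation":[0,0,0],"twist":0,"hand":0},
    {"translation":[0,0,0],"twist":0,"hand":0},
    {"translation":[0,0,0],"twist":0,"hand":0},
  ],
)

```text
time: 6.3
tool_pos: [0.489, 0.1144, 0.0935]
tool_rot: [0.001, 0.194, 0.981, 0.0]
contact_force: [-3.5, 1.0, 12.6]
gripper_width: 0.001
grasp_force: 6.0
```

>>> apply_moves(
  targets=[
    {"translation":[0,0,0],"twist":0,"hand":0},
    {"translation":[0,0,0],"twist":0,"hand":0},
    {"translation":[0,0,0],"twist":0,"hand":0},
    {"translation":[0,0,0],"twist":0,"hand":0},
    {"translation":[0,0,0],"twist":0,"hand":0},
    {"translation":[0,0,0],"twist":0,"hand":0},
    {"translation":[0,0,0],"twist":0,"hand":0},
    {"translation":[0,0,0],"twist":0,"hand":0},
  ],
)

```text
time: 7.1
tool_pos: [0.4889, 0.1144, 0.0935]
tool_rot: [0.001, 0.194, 0.981, 0.0]
contact_force: [-3.7, 1.1, 11.8]
gripper_width: 0.003
grasp_force: 6.0
```

```bash
python3 -c "
from h import *
look('c')
for c in ['scene','side']:
  for r in recognise(c,'capsule'): print(c,np.round(r['point'],3),round(r['score'],2))
"
```

```text
7.1 [0.4889 0.1144 0.0935] f [-3.73  1.08 11.81] g 0.0026903257813770485 tip [0.489  0.1144 0.0715] goal in tool mm [-2.3 -2.7  0. ] yaw 67.7
wrist [0.48  0.112 0.07 ] 0.59
scene [ 0.43  -0.036  0.056] 0.45
side [0.561 0.252 0.045] 0.74
scene [0.771 0.25  0.018] 0.57
scene [0.772 0.175 0.019] 0.51
side [0.761 0.188 0.019] 0.72
side [0.761 0.256 0.024] 0.58
side [0.591 0.014 0.038] 0.56
```

View pics/c.png

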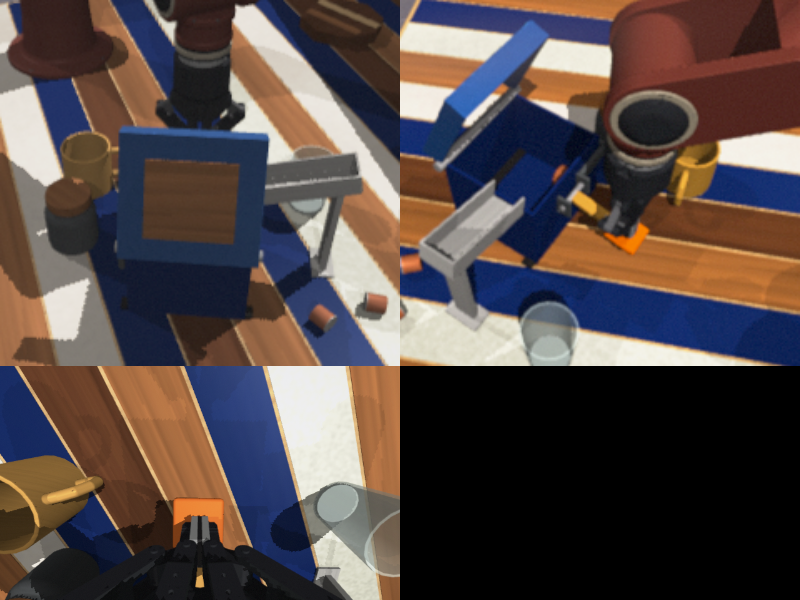

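The lid stands fully open. In the side panel the capsule lies inside the bin at (558,172), and it has left the chute. I'll ease the lever up at 20 mm/s.

>>> apply_moves(
  targets=[
    {"translation":[0,0,-0.02],"twist":0,"hand":0},
    {"translation":[0,0,-0.02],"twist":0,"hand":0},
    {"translation":[0,0,-0.02],"twist":0,"hand":0},
    {"translation":[0,0,-0.02],"twist":0,"hand":0},
    {"translation":[0,0,-0.02],"twist":0,"hand":0},
    {"translation":[0,0,-0.02],"twist":0,"hand":0},
    {"translation":[0,0,-0.02],"twist":0,"hand":0},
    {"translation":[0,0,-0.02],"twist":0,"hand":0},
  ],
)

```text
time: 8.3
tool_pos: [0.4879, 0.1147, 0.108]
tool_rot: [-0.0, 0.194, 0.981, 0.001]
contact_force: [-2.9, 3.3, 6.5]
gripper_width: -0.0
grasp_force: 3.3
```

>>> apply_moves(
  targets=[
    {"translation":[0,0,-0.02],"twist":0,"hand":0},
    {"translation":[0,0,-0.02],"twist":0,"hand":0},
    {"translation":[0,0,-0.02],"twist":0,"hand":0},
    {"translation":[0,0,-0.02],"twist":0,"hand":0},
    {"translation":[0,0,-0.02],"twist":0,"hand":0},
    {"translation":[0,0,-0.02],"twist":0,"hand":0},
    {"translation":[0,0,-0.02],"twist":0,"hand":0},
    {"translation":[0,0,-0.02],"twist":0,"hand":0},
  ],
)

```text
time: 9.1
tool_pos: [0.4893, 0.1141, 0.1248]
tool_rot: [0.002, 0.194, 0.981, 0.0]
contact_force: [0.8, 1.0, 4.8]
gripper_width: -0.003
grasp_force: 3.0
```

>>> apply_moves(
  targets=[
    {"translation":[0,0,-0.02],"twist":0,"hand":0},
    {"translation":[0,0,-0.02],"twist":0,"hand":0},
    {"translation":[0,0,-0.02],"twist":0,"hand":0},
    {"translation":[0,0,-0.02],"twist":0,"hand":0},
    {"translation":[0,0,-0.02],"twist":0,"hand":0},
    {"translation":[0,0,-0.02],"twist":0,"hand":0},
    {"translation":[0,0,-0.02],"twist":0,"hand":0},
    {"translation":[0,0,-0.02],"twist":0,"hand":0},
  ],
)

```text
time: 9.9
tool_pos: [0.4876, 0.1141, 0.139]
tool_rot: [-0.0, 0.194, 0.981, -0.0]
contact_force: [-0.4, -0.6, -0.1]
gripper_width: 0.001
grasp_force: 0.0
```

The contact force is gone at tip height 0.117. I'll retreat upward and check.

>>> apply_moves(
  targets=[
    {"translation":[0,0,-0.1],"twist":0,"hand":0},
    {"translation":[0,0,-0.2],"twist":0,"hand":0},
    {"translation":[0,0,-0.3],"twist":0,"hand":0},
    {"translation":[0,0,-0.3],"twist":0,"hand":0},
    {"translation":[0,0,0],"twist":0,"hand":0},
    {"translation":[0,0,0],"twist":0,"hand":0},
  ],
)

```text
time: 10.5
tool_pos: [0.4885, 0.1142, 0.2307]
tool_rot: [0.001, 0.194, 0.981, 0.0]
contact_force: [0.0, -0.9, 0.5]
gripper_width: 0.001
grasp_force: 0.0
```

```bash
python3 -c "
from h import *
look('d')"
```

```text
10.5 [0.4885 0.1142 0.2307] f [ 0.02 -0.86  0.49] g 0.0005024677669303348 tip [0.4885 0.1142 0.2087] goal in tool mm [-2.6 -2.4  0. ] yaw 67.7
wrist [0.491 0.109 0.105] 0.58
scene [0.488 0.114 0.107] 0.61
side [0.502 0.102 0.104] 0.87
```

View pics/d.png

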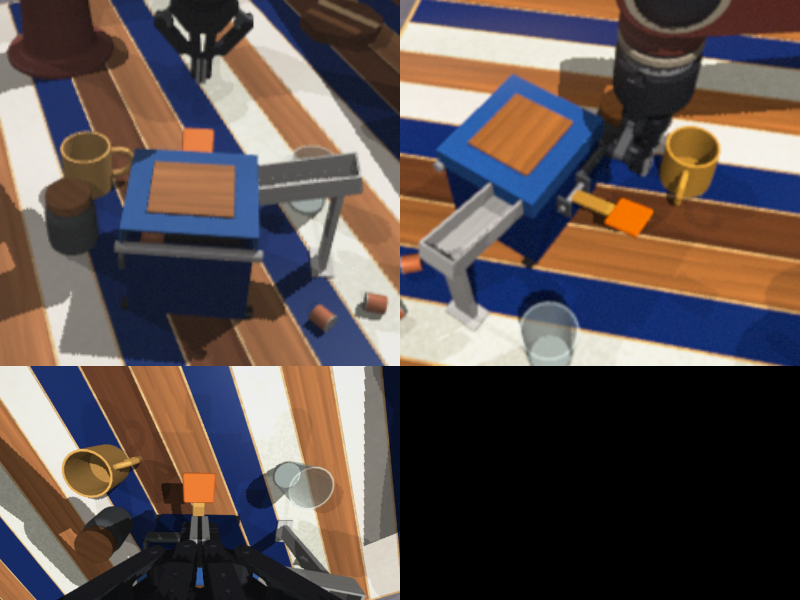

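The lid is shut, the lever is back up at 0.107, the chute is empty, and the mug, tin and tumbler are where they were. The gripper is clear of everything, so I'll hand in.

```bash
python3 -c "
from plant import *
print(job_done())"
```

```text
the job is handed in; nothing more can be done
None
```

I handed the job in at about 11 s: the capsule rolled into the bin, the lid was eased shut at about 20 mm/s at the lever, and the tumbler, mug and tin look unmoved; no verdict came back.

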